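# Build a sieve stack and lock it in the clamp

### The arm

A 7-joint arm with a two-finger parallel gripper is mounted at the origin on a cart in front of the work surface, level with it; the furniture and walls round the work are solid. World frame = base frame: x ahead of the robot, y to its left, z up, the work surface at z = 0. Lengths are in m, angles in rad, forces in N, time in s.
With the tool pointing down it reaches from about 0.4 to 0.85 m from the base axis. Payload 4.5 kg.
Tool frame: the origin (TCP) lies midway between the tips of the shut fingers; the grasp point (between the pads) lies 19 mm behind it (r.grip_point_offset is the distance from the TCP to the grasp point, in m); z points along the fingers, y is the line along which they close (so a half turn about z gives the same grasp; the last joint's range is limited). The gripper opens to 88 mm and grips with 3 to 60 N. Pads are 18 mm wide; open, the fingers measure 123 mm over their backs; the gripper's body (75 mm by 187 mm) begins 45 mm behind the grasp point.
Start: joints at [-1.248, 0.689, -0.195, 1.565, 0.157, 0.902, -0.215], TCP at [0.178, 0.599, 0.239] pointing down, gripper open.
Joint ranges: [-3.01, 3.01], [-0.46, 2.08], [-1.47, 1.51], [0.13, 2.56], [-1, 4.14], [0.04, 2.09], [-2.66, 2.66]. Speed limits (rad/s): [2.57, 2.57, 3.14, 3.14, 3.14, 3.14, 3.14].

### API

Orientations are given as a unit quaternion [x, y, z, w].
In Python, from plant import r, optics gives the robot as it stands.
- The arm moves only by the shell command python3 -m pendant 'ROWS' [OPENING] [FORCE]. ROWS is JSON, a list of rows, each a list of 6 numbers: the shift along the tool's x, y, z as a fraction of full scale, then the turn, a rotation vector about the tool's x, y, z as a fraction of full scale. A call has 1 to 5 rows; each row shifts and turns the commanded pose from where the row before left it, along the tool's axes as they then stand; what a row does not reach is not made up. Full scale, the value 1, is 0.025 m for a shift and pi rad for a turn. A row lasts 1/12 s, in which the tool goes at most 41.7 mm and 7.16 degrees, less where a joint would pass 70% of its speed; a pose out of reach is approached as far as the arm can. A call with a number of a shift or a turn outside -1 to 1 is refused whole. A call with a gripper value outside its range is refused whole. OPENING is the opening, from -1 (shut) to 1 (fully open), set as the call begins (- or left out, the last holds). The fingers move at their own pace and stop on an object; FORCE is the grip in N (left out, the last holds). Time passes only in rows, so rows that do not move let the fingers close. It gives the time, the measured TCP pose, the force, the opening and the grip force at its end, in the units of the state.
- r.get_state(): the state, without advancing time (a new reading comes with each control period).
- optics.snapshot(name): name is "side" or "top"; returns (picture, depth): 480x640x3 uint8, blue, green, red; 480x640 float32, m along the optical axis (not along the pixel's ray), 0 where there is no reading.
- optics.calibration(name): a dict with "vfov" (degrees; the focal length in pixels is half the picture's height over the tangent of half this angle, whatever the lens; pixels are square), "cx", "cy" (the principal point, pixels), "cam_to_world" (4x4, takes a point from camera to world coordinates). Camera axes: x right, y up, looking along -z (the intrinsics and any distortion apply to the point x, -y, -z); pixel columns grow to the right and rows downward; lengths in m; the calibration is good to about 2 mm. A picture is of the moment at which its call begins. calibration takes no time and is no camera call.
- r.finish_job(): hands the job in; it is judged then, once.
The state is a dict: "clock": time; "q": joint angles; "qd": joint speeds; "joint_torque": joint torques, N m; "tool_pos": TCP position; "eef_rot": TCP orientation; "contact_force": force on the tool from outside, world axes, zero at the start; "moment": the same for the moment, N m; "opening": opening from 0.0 (shut) to 1.0 (fully open); "finger_force": force on a finger pad.
Only numpy, scipy, OpenCV 4.12 (cv2) and the standard library are available. Lean on these libraries where they do the work, as an engineer would, in place of code of your own. Each camera call takes 0.05 s, during which the arm holds its last target. There are 200 camera calls.

### The job

Build the test-sieve stack piece by piece on the sprung platform of the sieve clamp: the plain steel pan first, then the fine blue sieve, the medium yellow one, the coarse red one, and the lid on top, each nested squarely in the one below. Press the lid straight down until the platform has sunk and both red catches have snapped over the lid's edge, then let go so that the catches hold the stack down. Leave the powder pot and the green-capped jar where they are.

Things in the scene. Friction and masses are not known exactly. Their poses are not given: they have to be found in the camera images.
- clamp: fixed sieve clamp: grey base 136 x 84 mm, 8 mm thick, black sprung platform in the middle; origin: underside of the base, on the stack's axis, z up. Posts, 106 mm high, at 46 to 61 mm along its +x and -x, each with a red catch, 94 (flat underside) to 105 mm up, tip 29.5 mm from the axis: 48 mm pieces pass between. Along its y nothing stands: close the fingers along y
- clamp_seat (a point): point on the clamp's axis, 31 mm above its origin, axes as the clamp's: where the origin of the pan lies when seated in the platform's 43 mm wide round socket with the platform up; the tapered spigots centre themselves as they go in. The origins of the stacked pieces then lie above it by 16 mm (fine), 32 (medium), 48 (coarse), 64 mm (lid). Fixed to the clamp
- clamp_platform (a joint): how far the platform is pressed down, m: 0 up, 0.016 at its stop. As the lid sinks, its flange pushes the sprung catches aside on their slopes; they snap over it at about 0.011 and hold it there. Spring 7 N at first, 11 N at the stop; the pieces' weight alone does not sink it; pressing the lid home takes 5 to 10 N
- pan: receiver pan: plain bare steel cup, closed floor, no mesh. 48 mm outside diameter, 22 mm high; origin: centre of its underside, z up. 0 to 6 mm up: spigot, 33 mm diameter at the underside, widening to 42; 6 to 22 mm: straight wall, inside 43 mm. Its spigot seats 6 mm deep in the platform's socket. 60 g
- sieve_fine: fine sieve: round open cup, blue wall, 48 mm outside diameter, 22 mm high; origin: centre of its underside, z up. 0 to 6 mm up: steel spigot, 33 mm diameter at the underside, widening to 42; 6 to 22 mm: straight wall, inside 43 mm, with a dense, almost closed square wire mesh as its floor. The spigot nests 6 mm into the piece below, so it sits 16 mm above that piece's origin. 60 g
- sieve_medium: medium sieve: round open cup, yellow wall, 48 mm outside diameter, 22 mm high; origin: centre of its underside, z up. 0 to 6 mm up: steel spigot, 33 mm diameter at the underside, widening to 42; 6 to 22 mm: straight wall, inside 43 mm, with a middling square wire mesh as its floor. The spigot nests 6 mm into the piece below, so it sits 16 mm above that piece's origin. 60 g
- sieve_coarse: coarse sieve: round open cup, red wall, 48 mm outside diameter, 22 mm high; origin: centre of its underside, z up. 0 to 6 mm up: steel spigot, 33 mm diameter at the underside, widening to 42; 6 to 22 mm: straight wall, inside 43 mm, with a wide square wire mesh as its floor. The spigot nests 6 mm into the piece below, so it sits 16 mm above that piece's origin. 60 g
- lid: steel lid: origin: centre of its underside, z up; spigot as on the sieves from 0 to 6 mm up, flat round flange of 73 mm diameter from 6 to 10 mm, upright black knob, 22 mm diameter, from 10 to 32 mm; take it by the knob. Nests 6 mm deep in the red sieve. 60 g
- powder_pot: bystander: clear sample pot of white powder with a white lid, 72 x 60 x 44 mm, origin under its middle; loose
- green_pot: bystander: white jar with a dark green screw cap, 72 mm diameter, 78 mm high, origin under its middle; loose

How it is judged:
On the way, in this order (a step that is already met when the one before it is completed fails the run):
1. the pan sits in the platform's socket (horizontal distance between pan and clamp below 0.005 m and z of pan in the frame of clamp between 0.01 and 0.034 m and angle between pan's own z axis and vertical below 0.08 rad), for 0.2 s.
2. the fine blue sieve on the pan (horizontal distance between pan and clamp below 0.005 m and z of pan in the frame of clamp below 0.034 m and horizontal distance between sieve_fine and pan below 0.004 m and z of sieve_fine in the frame of pan between 0.013 and 0.019 m and angle between sieve_fine's own z axis and vertical below 0.08 rad), for 0.2 s.
3. the medium yellow sieve on the blue one (horizontal distance between pan and clamp below 0.005 m and z of pan in the frame of clamp below 0.034 m and horizontal distance between sieve_medium and sieve_fine below 0.004 m and z of sieve_medium in the frame of sieve_fine between 0.013 and 0.019 m and angle between sieve_medium's own z axis and vertical below 0.08 rad), for 0.2 s.
4. the coarse red sieve on the yellow one (horizontal distance between pan and clamp below 0.005 m and z of pan in the frame of clamp below 0.034 m and horizontal distance between sieve_coarse and sieve_medium below 0.004 m and z of sieve_coarse in the frame of sieve_medium between 0.013 and 0.019 m and angle between sieve_coarse's own z axis and vertical below 0.08 rad), for 0.2 s.
5. the lid is on the red sieve and the platform is pressed down (horizontal distance between lid and sieve_coarse below 0.004 m and z of lid in the frame of sieve_coarse between 0.013 and 0.019 m and angle between lid's own z axis and vertical below 0.08 rad and value of joint clamp_platform above 0.008 m), for 0.1 s.
At the end, for the whole second after the job is handed in: Pan within 5 mm of the clamp axis in its socket, then blue, yellow, red sieve and lid, each nested in the one below (within 4 mm sideways, 13 to 19 mm above it, tilt under 0.08 rad), lid within 7 mm of the axis; platform held down at 8 to 13.5 mm; all at rest (all of step 4 and all of step 5 and z of pan in the frame of clamp above 0.01 m and angle between each of pan, sieve_fine, sieve_medium's own z axis and vertical below 0.08 rad and horizontal distance between sieve_fine and pan below 0.004 m and z of sieve_fine in the frame of pan between 0.013 and 0.019 m and horizontal distance between sieve_medium and sieve_fine below 0.004 m and z of sieve_medium in the frame of sieve_fine between 0.013 and 0.019 m and value of joint clamp_platform below 0.0135 m and horizontal distance between lid and clamp below 0.007 m and linear speed of each of pan, sieve_fine, sieve_medium, sieve_coarse, lid below 0.02 m/s and angular speed of each of pan, sieve_fine, sieve_medium, sieve_coarse, lid below 0.3 rad/s); the robot touches nothing.
It fails at once if the powder pot is shifted by more than 30 mm or tipped (distance of powder_pot from where it was at the start of the episode above 0.03 m or angle between powder_pot's own z axis and vertical above 0.3 rad).
It fails at once if the green-capped jar is shifted by more than 30 mm or tipped (distance of green_pot from where it was at the start of the episode above 0.03 m or angle between green_pot's own z axis and vertical above 0.3 rad).
It also fails if it takes over 106 s, if anything falls off the work surface, if the arm or the gripper's body presses on something with over 40 N, if the wrist force passes 120 N, or if a joint passes its speed limit or range.

## Working session

There is one attempt and no reset: what is moved stays moved. The work goes in short steps, Python scripts to look and compute and a shell command to move; the robot and the scene stay as the last step left them, time stands still between calls to the robot, and variables do not carry over. Pictures are saved under pics/ and viewed, at most 14 in all, crops included, and the job is handed in when it is done.

```bash
ls; mkdir -p pics
python3 - <<'E'
from plant import r, optics
import cv2,numpy as np
for n in("top","side"):
    p,d=optics.snapshot(n); cv2.imwrite(f"pics/{n}0.png",p); np.save(f"/tmp/{n}0.npy",d)
    c=optics.calibration(n); print(n,c)
print(r.get_state())
E
```

```text
pics
top {'vfov': 49.8521349954372, 'cx': 314.56152101447395, 'cy': 242.59877325568374, 'cam_to_world': array([[ 0.02997709,  0.99723486, -0.06800009,  0.42716587],
       [-0.99951125,  0.02930292, -0.01089043,  0.00723599],
       [-0.00886771,  0.06829332,  0.99762587,  1.22761795],
       [ 0.        ,  0.        ,  0.        ,  1.        ]])}
side {'vfov': 50.603274499862586, 'cx': 325.4300465733342, 'cy': 232.27255448078935, 'cam_to_world': array([[-0.91148905,  0.22768454, -0.34256015,  0.0314649 ],
       [-0.41115551, -0.52819741,  0.74293919,  1.08125124],
       [-0.01178361,  0.81802643,  0.57505991,  0.86557253],
       [ 0.        ,  0.        ,  0.        ,  1.        ]])}
{'clock': 0.1, 'q': array([-1.24819849,  0.68988999, -0.19451079,  1.56618931,  0.15732558,
        0.9024801 , -0.21512927]), 'qd': array([ 7.82612748e-05, -1.57034692e-03,  9.98663319e-04, -1.77221557e-03,
       -1.16112765e-03, -4.85302592e-04, -5.64287569e-04]), 'joint_torque': array([-2.95607439e-03, -5.28502071e+01, -1.27133712e+00, -1.53840494e+01,
       -5.25243336e-02,  1.87729202e-03,  4.40051485e-05]), 'tool_pos': array([0.17789845, 0.59859038, 0.23800983]), 'eef_rot': array([ 1.43873097e-01,  9.89595833e-01, -7.85985870e-04, -4.51322668e-05]), 'contact_force': array([-0.8026146 , -0.11761982,  0.98124156]), 'moment': array([-0.05085752,  0.06188309,  0.02255792]), 'finger_force': 0.0, 'opening': 0.9945700089448009}
```

View pics/top0.png

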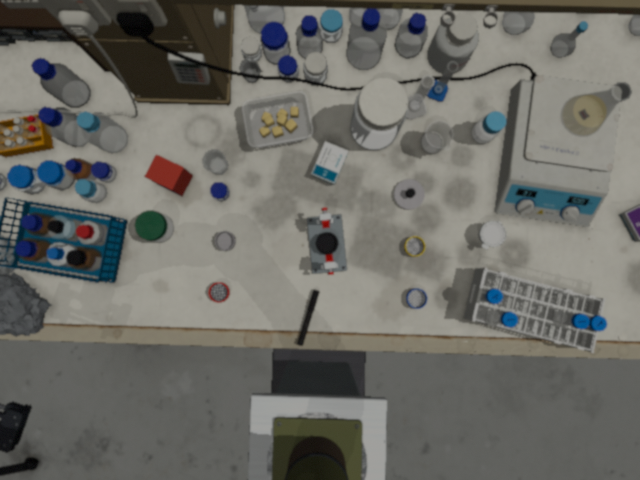

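View pics/side0.png

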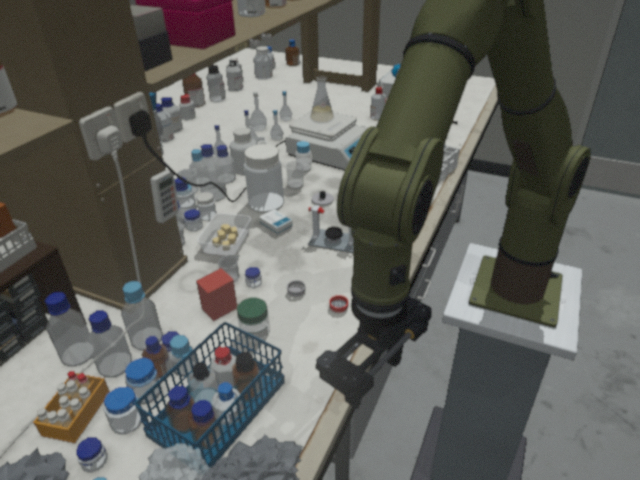

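The top view shows the pan at (223,240), red at (218,291), blue at (416,298), yellow at (413,246) and the lid at (409,193). The clamp is at (327,245), slightly rotated, the green jar at (151,226) and the powder pot near (490,235). The arm is off to the left. Next I'll zoom in and measure.

```bash
cat > h.py <<'E'
from plant import r, optics
import cv2,numpy as np
def ray(n,u,v):
    c=optics.calibration(n); f=240/np.tan(np.radians(c["vfov"]/2)); T=c["cam_to_world"]
    return T[:3,3],T[:3,:3]@np.array([(u-c["cx"])/f,-(v-c["cy"])/f,-1.])
def at_z(n,u,v,z):
    o,d=ray(n,u,v); return o+d*(z-o[2])/d[2]
def at_d(n,u,v,dep):
    o,d=ray(n,u,v); return o+d*dep
E
python3 - <<'E'
from h import *
p=cv2.imread("pics/top0.png"); d=np.load("/tmp/top0.npy")
def tile(u,v,h=34,s=8): 
    t=cv2.resize(p[v-h:v+h,u-h:u+h],None,fx=3.9,fy=3.9,interpolation=cv2.INTER_CUBIC); return t
T=[tile(*a) for a in [(223,240),(218,291),(416,298),(413,246),(409,193),(327,245)]]
g=np.vstack([np.hstack(T[:3]),np.hstack(T[3:])]); cv2.imwrite("pics/tiles.png",g); print(g.shape)
v,u=np.mgrid[0:480,0:640]
c=optics.calibration("top"); f=240/np.tan(np.radians(c["vfov"]/2)); T=c["cam_to_world"]
P=np.stack([(u-c["cx"])/f*d,-(v-c["cy"])/f*d,-d],-1)@T[:3,:3].T+T[:3,3]
np.save("/tmp/P.npy",P)
for n,(a,b) in dict(pan=(223,240),red=(218,291),blue=(416,298),yel=(413,246),lid=(409,193),pot=(490,235),green=(151,226),clamp=(327,245)).items():
    h=24; w=P[b-h:b+h,a-h:a+h]; z=w[...,2]
    m=((z>.007)&(d[b-h:b+h,a-h:a+h]>0)).astype(np.uint8)
    k,l,s,ce=cv2.connectedComponentsWithStats(m); i=l[h,h] or 1+np.argmax(s[1:,4]); q=w[l==i]
    uv=np.argwhere(l==i)[:,::-1]+[a-h,b-h]
    print(n,"px",uv.mean(0).round(1),"n",len(q),"med",np.median(q,0).round(4),"zmax",q[:,2].max().round(4),"span",np.ptp(q,0).round(4),"mid",((q.max(0)+q.min(0))/2).round(4))
print("table",np.median(P[255:265,260:290,2]),np.median(P[270:280,440:460,2]))
E
```

```text
(530, 795, 3)
pan px [224.7 240.6] n 114 med [0.5079 0.2298 0.0191] zmax 0.026 span [0.0452 0.0471 0.0188] mid [0.5083 0.2319 0.0166]
red px [218.7 291.9] n 197 med [0.3871 0.2421 0.0113] zmax 0.0254 span [0.0467 0.0462 0.0184] mid [0.3875 0.2405 0.0162]
blue px [416.3 297.8] n 218 med [ 0.3886 -0.221   0.0104] zmax 0.0262 span [0.0465 0.0477 0.0192] mid [ 0.3875 -0.2203  0.0166]
yel px [414.6 245.6] n 169 med [ 0.5096 -0.2166  0.0135] zmax 0.0251 span [0.0473 0.0476 0.0181] mid [ 0.5086 -0.2142  0.0161]
lid px [409.  193.4] n 608 med [ 0.6325 -0.1998  0.0101] zmax 0.0368 span [0.0706 0.0719 0.0298] mid [ 0.6337 -0.2001  0.0219]
pot px [491.7 234. ] n 592 med [ 0.5397 -0.3859  0.0415] zmax 0.0495 span [0.064  0.0596 0.0423] mid [ 0.5391 -0.3876  0.0283]
green px [153.9 226.2] n 1003 med [0.5325 0.3822 0.076 ] zmax 0.0838 span [0.069  0.07   0.0756] mid [0.5341 0.3905 0.046 ]
clamp px [326.6 244.5] n 1208 med [ 0.5065 -0.008   0.0241] zmax 0.1097 span [0.1143 0.0927 0.1027] mid [ 0.5062 -0.0087  0.0583]
table -0.0011425057470825228 -0.0009050111431191388
```

View pics/tiles.png

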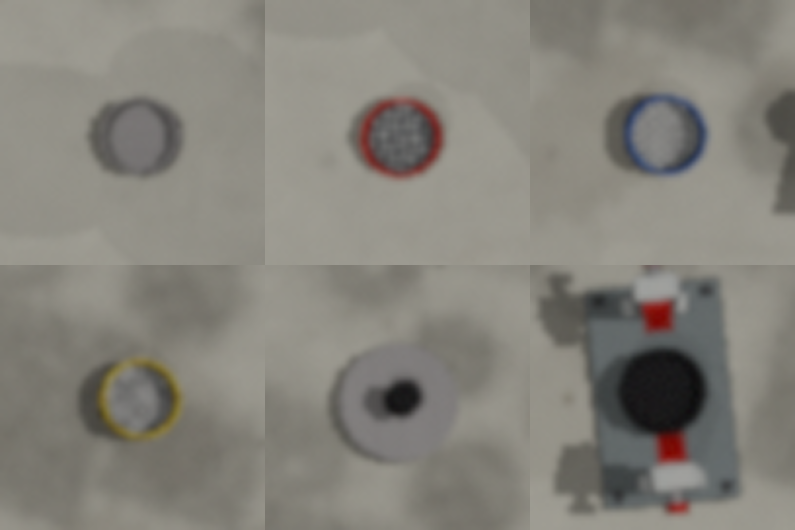

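The tiles show clear rims: pan (225,241), red (219,292), blue (417,298.5), yellow (415,246.5). The lid flange is at (409,194), the platform disc at (326.5,243), and the clamp's long axis is tilted about 0.12 rad from world x. Sizes and heights match the spec. Now I'll fit centres and yaw more precisely.

```bash
cat >> h.py <<'E'
def px(mask):
    k,l,s,ce=cv2.connectedComponentsWithStats(mask.astype(np.uint8)); i=1+np.argmax(s[1:,4])
    c=max(cv2.findContours((l==i).astype(np.uint8),0,cv2.CHAIN_APPROX_NONE)[0],key=len)
    return cv2.fitEllipse(c),s[i,4]
from scipy.spatial.transform import Rotation as R
def plan(x,y,z,yaw=0,lift=0):
    "rows-units from current pose to TCP target with tool y along (-sin yaw, cos yaw), down"
    s=r.get_state(); q=R.from_quat(s["eef_rot"]); M=q.as_matrix()
    best=None
    for k in(0,np.pi):
        X=np.array([np.cos(yaw+k),np.sin(yaw+k),0]); Z=np.array([0,0,-1.]); G=np.c_[X,np.cross(Z,X),Z]
        rv=R.from_matrix(M.T@G).as_rotvec()
        if best is None or np.linalg.norm(rv)<np.linalg.norm(best): best=rv
    dw=np.array([x,y,z])-s["tool_pos"]
    print("pos",s["tool_pos"].round(4),"world d",dw.round(4),"tool d/25mm",(M.T@dw/.025).round(3),"turn/pi",(best/np.pi).round(4),"deg",np.degrees(best).round(1),"clk",s["clock"])
E
python3 - <<'E'
from h import *
p=cv2.imread("pics/top0.png"); hsv=cv2.cvtColor(p,cv2.COLOR_BGR2HSV)
def win(m,a,b,h=22):
    o=np.zeros(m.shape,bool); o[b-h:b+h,a-h:a+h]=1; return m&o
H,S,V=[hsv[...,i].astype(int) for i in range(3)]
for n,m,z in [("red",win((S>90)&((H<12)|(H>168)),218,291),.022),("blue",win((S>90)&(H>100)&(H<130),416,298),.022),("yel",win((S>80)&(H>18)&(H<36),413,246),.022),("plat",win(V<45,327,245,15),.037),("knob",win(V<50,409,193),.032)]:
    e,a=px(m); print(n,np.round(e[0],1),np.round(e[1],1),a,at_z("top",*e[0],z).round(4))
print("pan",at_z("top",224.9,240.8,.022),"flange",at_z("top",408.9,193.8,.01))
for n,(a,b) in dict(t1=(657,315-0),t2=(672,447)).items():
    u=293+(a-530+.5)/3.9-.5; v=211+(b-265+.5)/3.9-.5; print(n,at_z("top",u,v,.105))
P=np.load("/tmp/P.npy")[205:285,290:365]; q=P[(P[...,2]>.09)][:,:2]; print("posts",len(q),q.mean(0))
for s in(q[:,0]>.51,q[:,0]<.51): print(q[s].mean(0),np.ptp(q[s],0),s.sum())
b=P[(P[...,2]>.003)&(P[...,2]<.016)][:,:2]; print("base",cv2.minAreaRect(b.astype(np.float32)*1000))
plan(.51,.23,.15,.12)
E
```

```text
red [218.3 291.8] [18.7 19.3] 109 [0.3879 0.241  0.022 ]
blue [408.4 293.7] [2.  6.8] 10 [ 0.3969 -0.201   0.022 ]
yel [414.3 246.1] [20.3 21.3] 146 [ 0.5081 -0.2127  0.022 ]
plat [326.3 242.9] [20.2 21.2] 367 [ 0.5084 -0.0068  0.037 ]
knob [409.6 192.8] [6.4 8.1] 51 [ 0.6316 -0.1978  0.032 ]
pan [0.50739399 0.23063473 0.022     ] flange [ 0.63285414 -0.19994829  0.01      ]
t1 [ 0.54627357 -0.00246256  0.105     ]
t2 [ 0.47259696 -0.01293327  0.105     ]
posts 355 [ 0.50447886 -0.00658472]
[ 0.55910988 -0.00103617] [0.04399947 0.02437696] 168
[ 0.45539858 -0.01156952] [0.05333578 0.03366557] 187
base ((507.49737548828125, -9.112945556640625), (188.22630310058594, 176.05203247070312), 1.8610538244247437)
pos [0.1779 0.5986 0.238 ] world d [ 0.3321 -0.3686 -0.088 ] tool d/25mm [-16.932 -10.345   3.539] turn/pi [-5.000e-04 -1.000e-04 -1.301e-01] deg [ -0.1  -0.  -23.4] clk 0.1
```

```bash
python3 -m pendant '[[0,0,0,0,0,-0.033],[0,0,0,0,0,-0.033],[0,0,0,0,0,-0.033],[0,0,0,0,0,-0.033],[0,0,0,0,0,0]]' 1 20
python3 -m pendant '[[-0.57,-0.8,0,0,0,0],[-0.57,-0.8,0,0,0,0],[-0.57,-0.8,0,0,0,0],[-0.57,-0.8,0,0,0,0],[-0.57,-0.8,0,0,0,0]]'
python3 -m pendant '[[-0.57,-0.8,0.1,0,0,0],[-0.57,-0.8,0.1,0,0,0],[-0.57,-0.8,0.1,0,0,0],[-0.57,-0.8,0.1,0,0,0],[-0.57,-0.8,0.1,0,0,0]]'
python3 -m pendant '[[-0.57,-0.8,0.1,0,0,0],[-0.57,-0.8,0.1,0,0,0],[-0.57,-0.8,0.1,0,0,0],[-0.57,-0.8,0.1,0,0,0],[-0.57,-0.8,0.1,0,0,0]]'
python3 -m pendant '[[-0.57,-0.8,0.1,0,0,0],[-0.57,-0.8,0.1,0,0,0],[-0.57,-0.8,0.1,0,0,0],[-0.57,-0.8,0.1,0,0,0],[0,0,0,0,0,0]]'
python3 -c "
from h import *
plan(.5074,.2306,.10,.115)"
```

```text
clock: 0.52
tool_pos: [0.1781, 0.5987, 0.2382]
eef_rot: [-0.064, 0.998, -0.001, -0.0]
contact_force: [-0.7, 0.4, -0.1]
opening: 0.997
finger_force: 0.0
clock: 0.93
tool_pos: [0.2618, 0.5078, 0.2385]
eef_rot: [-0.061, 0.998, -0.0, -0.0]
contact_force: [1.5, 0.2, 0.7]
opening: 1.003
finger_force: 0.0
clock: 1.35
tool_pos: [0.3451, 0.4175, 0.226]
eef_rot: [-0.061, 0.998, -0.0, -0.0]
contact_force: [0.2, 0.4, -1.3]
opening: 0.999
finger_force: 0.0
clock: 1.77
tool_pos: [0.4284, 0.3273, 0.2134]
eef_rot: [-0.061, 0.998, -0.0, -0.0]
contact_force: [0.9, 0.8, 1.3]
opening: 1.002
finger_force: 0.0
clock: 2.18
tool_pos: [0.498, 0.2502, 0.2027]
eef_rot: [-0.057, 0.998, -0.002, 0.0]
contact_force: [0.0, -0.9, 0.7]
opening: 0.999
finger_force: 0.0
pos [0.498  0.2502 0.2027] world d [ 0.0094 -0.0196 -0.1027] tool d/25mm [-0.282 -0.802  4.113] turn/pi [-0.0015  0.0002 -0.0002] deg [-0.3  0.  -0. ] clk 2.1833
```

```bash
python3 -m pendant '[[-0.28,-0.8,0.4,0,0,0],[0,0,1,0,0,0],[0,0,1,0,0,0],[0,0,1,0,0,0],[0,0,1,0,0,0]]'
python3 -m pendant '[[0,0,1,0,0,0],[0,0,1,0,0,0],[0,0,0,0,0,0],[0,0,0,0,0,0]]'
python3 -c "
from h import *
plan(.5074,.2306,.013,.115)
p,d=optics.snapshot('top'); cv2.imwrite('pics/t1.png',cv2.resize(p[190:290,170:290],None,fx=5,fy=5,interpolation=2))"
```

```text
clock: 2.6
tool_pos: [0.5034, 0.2377, 0.0928]
eef_rot: [-0.062, 0.998, 0.0, 0.0]
contact_force: [0.4, 0.2, -0.5]
opening: 0.998
finger_force: 0.0
clock: 2.93
tool_pos: [0.5027, 0.2374, 0.043]
eef_rot: [-0.063, 0.998, -0.001, -0.001]
contact_force: [0.5, 0.6, -0.5]
opening: 1.002
finger_force: 0.0
pos [0.5027 0.2374 0.043 ] world d [ 0.0047 -0.0068 -0.03  ] tool d/25mm [-0.157 -0.291  1.202] turn/pi [-0.0003 -0.0008  0.0032] deg [-0.1 -0.1  0.6] clk 2.9333
```

View pics/t1.png

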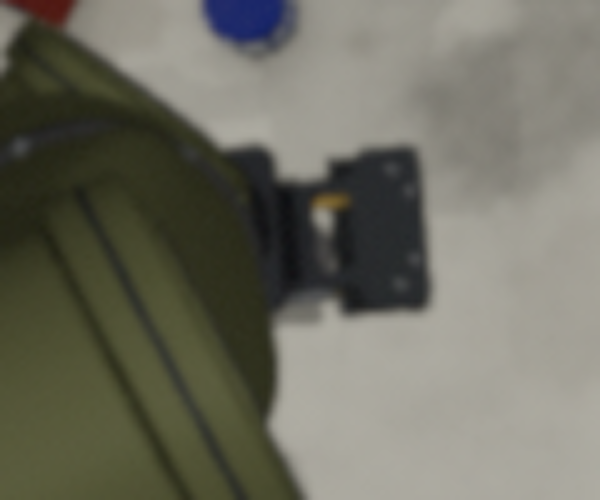

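The arm covers the pan in the top view; the visible gripper edge, around (380,230) in the crop, is squared to the clamp axes. I'll correct, descend and close.

```bash
python3 -m pendant '[[-0.16,-0.29,0.3,0,0,0.003],[0,0,0.3,0,0,0],[0,0,0.3,0,0,0],[0,0,0.3,0,0,0],[0,0,0,0,0,0]]'
python3 -c "
from h import *
plan(.5074,.2306,.013,.115)"
python3 -m pendant '[[0,0,0,0,0,0],[0,0,0,0,0,0],[0,0,0,0,0,0],[0,0,0,0,0,0],[0,0,0,0,0,0]]' -1 20
python3 -m pendant '[[0,0,0,0,0,0],[0,0,0,0,0,0],[0,0,0,0,0,0]]'
```

```text
clock: 3.4
tool_pos: [0.5079, 0.2302, 0.0124]
eef_rot: [-0.058, 0.998, -0.0, -0.001]
contact_force: [-0.4, 0.1, -0.3]
opening: 1.001
finger_force: 0.0
pos [0.5079 0.2302 0.0124] world d [-0.0005  0.0004  0.0006] tool d/25mm [ 0.018  0.019 -0.023] turn/pi [-0.0002 -0.0006  0.0004] deg [-0.  -0.1  0.1] clk 3.4
clock: 3.82
tool_pos: [0.5088, 0.2307, 0.014]
eef_rot: [-0.058, 0.998, 0.0, 0.0]
contact_force: [-0.3, 0.3, 0.4]
opening: 0.649
finger_force: 0.0
clock: 4.07
tool_pos: [0.5087, 0.2306, 0.0139]
eef_rot: [-0.058, 0.998, 0.0, 0.0]
contact_force: [-0.2, -0.1, 1.7]
opening: 0.54
finger_force: 20.0
```

```bash
python3 -m pendant '[[0,0,-0.5,0,0,0],[0,0,-1,0,0,0],[0,0,-1,0,0,0],[0,0,-1,0,0,0],[0,0,-1,0,0,0]]'
python3 -m pendant '[[0,0,-1,0,0,0],[0.1,-0.9,0,0,0,0],[0.1,-0.9,0,0,0,0],[0.1,-0.9,0,0,0,0],[0.1,-0.9,0,0,0,0]]'
python3 -m pendant '[[0.1,-0.9,0,0,0,0],[0.1,-0.9,0,0,0,0],[0.1,-0.9,0,0,0,0],[0.1,-0.9,0,0,0,0],[0,0,0,0,0,0]]'
python3 -c "
from h import *
plan(.509,-.007,.044,.115)"
```

```text
clock: 4.48
tool_pos: [0.5083, 0.2303, 0.1281]
eef_rot: [-0.058, 0.998, -0.0, -0.0]
contact_force: [1.3, 0.5, -0.5]
opening: 0.536
finger_force: 20.0
clock: 4.9
tool_pos: [0.509, 0.1388, 0.1522]
eef_rot: [-0.058, 0.998, -0.0, 0.0]
contact_force: [-0.8, -0.0, -0.8]
opening: 0.536
finger_force: 20.0
clock: 5.32
tool_pos: [0.509, 0.043, 0.1516]
eef_rot: [-0.055, 0.999, -0.003, -0.001]
contact_force: [-0.1, -0.4, -1.1]
opening: 0.538
finger_force: 20.0
pos [0.509  0.043  0.1516] world d [ 0.     -0.05   -0.1076] tool d/25mm [ 0.208 -1.965  4.313] turn/pi [-0.0016 -0.0007 -0.0019] deg [-0.3 -0.1 -0.3] clk 5.3167
```

```bash
python3 -m pendant '[[0.1,-0.98,0,0,0,0],[0.1,-0.98,0,0,0,0],[0,0,0.5,0,0,0],[0,0,0,0,0,0],[0,0,0,0,0,0]]'
python3 -c "
from h import *
plan(.509,-.007,.060,.115)
p,d=optics.snapshot('side'); cv2.imwrite('pics/s1.png',cv2.resize(p[130:290,240:420],None,fx=3.5,fy=3.5,interpolation=2))"
```

```text
clock: 5.73
tool_pos: [0.5101, 0.0009, 0.139]
eef_rot: [-0.059, 0.998, 0.0, -0.0]
contact_force: [-0.2, 0.3, -0.9]
opening: 0.537
finger_force: 20.0
pos [0.5101 0.0009 0.139 ] world d [-0.0011 -0.0079 -0.079 ] tool d/25mm [ 0.079 -0.313  3.158] turn/pi [ 0.0002 -0.0002  0.0007] deg [ 0.  -0.   0.1] clk 5.7333
```

View pics/s1.png

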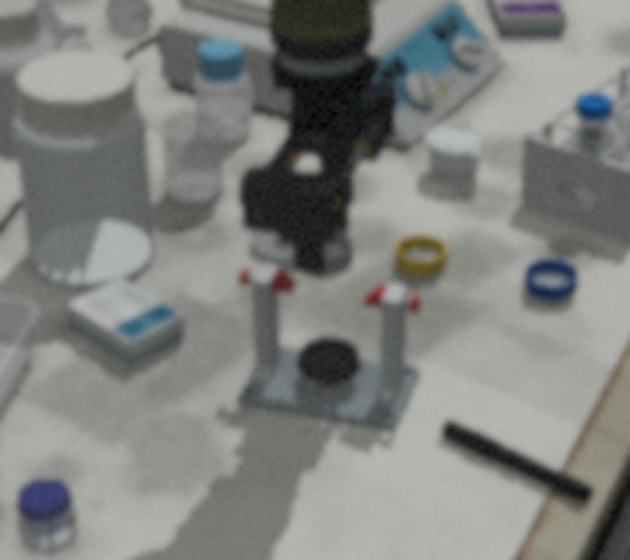

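The side view shows the pan in the gripper, between and above the two posts (around (300,245) in the crop). Descending.

```bash
python3 -m pendant '[[0.07,-0.3,0,0,0,0],[0,0,0.8,0,0,0],[0,0,0.8,0,0,0],[0,0,0.8,0,0,0],[0,0,0.4,0,0,0]]'
python3 -m pendant '[[0,0,0,0,0,0],[0,0,0,0,0,0]]'
python3 -c "
from h import *
plan(.509,-.007,.0445,.115)"
```

```text
clock: 6.2
tool_pos: [0.509, -0.0071, 0.0675]
eef_rot: [-0.059, 0.998, 0.0, -0.001]
contact_force: [0.0, -0.3, -1.5]
opening: 0.541
finger_force: 20.0
clock: 6.37
tool_pos: [0.5095, -0.0071, 0.0689]
eef_rot: [-0.059, 0.998, 0.0, -0.0]
contact_force: [0.2, -0.2, -0.2]
opening: 0.539
finger_force: 20.0
pos [ 0.5095 -0.0071  0.0689] world d [-0.0005  0.0001 -0.0244] tool d/25mm [0.021 0.008 0.975] turn/pi [ 0.     -0.0001  0.0007] deg [ 0.  -0.   0.1] clk 6.3667
```

```bash
python3 -m pendant '[[0.02,0,0.3,0,0,0],[0,0,0.3,0,0,0],[0,0,0.2,0,0,0],[0,0,0,0,0,0]]'
python3 -m pendant '[[0,0,0.08,0,0,0],[0,0,0.08,0,0,0],[0,0,0,0,0,0],[0,0,0,0,0,0]]'
python3 -c "
from h import *
plan(.509,-.007,.0449,.115)
print(r.get_state()['moment'])
"
```

```text
clock: 6.7
tool_pos: [0.5087, -0.0076, 0.048]
eef_rot: [-0.058, 0.998, -0.0, -0.001]
contact_force: [-0.6, -0.5, 1.2]
opening: 0.536
finger_force: 20.0
clock: 7.03
tool_pos: [0.5092, -0.0078, 0.0449]
eef_rot: [-0.058, 0.998, -0.0, 0.0]
contact_force: [0.4, -1.2, 0.5]
opening: 0.537
finger_force: 20.0
pos [ 0.5092 -0.0078  0.0449] world d [-0.0002  0.0008 -0.    ] tool d/25mm [0.004 0.033 0.   ] turn/pi [-0.0001  0.0001  0.0004] deg [-0.   0.   0.1] clk 7.0333
[-0.09490147 -0.01386159 -0.02491291]
```

```bash
python3 -m pendant '[[0,0,0,0,0,0],[0,0,0,0,0,0],[0,0,0,0,0,0],[0,0,0,0,0,0]]' 1
python3 -m pendant '[[0,0,-0.4,0,0,0],[0,0,-1,0,0,0],[0,0,-1,0,0,0],[0,0,-1,0,0,0],[0,0,-1,0,0,0]]'
python3 -m pendant '[[0.58,-0.79,0,0,0,0],[0.58,-0.79,0,0,0,0],[0.58,-0.79,0,0,0,0],[0.58,-0.79,0,0,0,0],[0.58,-0.79,0,0,0,0]]'
python3 -m pendant '[[0.58,-0.79,0,0,0,0],[0.58,-0.79,0,0,0,0],[0.58,-0.79,0,0,0,0],[0.58,-0.79,0,0,0,0],[0.58,-0.79,0,0,0,0]]'
python3 -m pendant '[[0,0,0,0,0,0],[0,0,0,0,0,0]]'
python3 -c "
from h import *
plan(.3875,-.2195,.05,.115)
p,d=optics.snapshot('top'); cv2.imwrite('pics/t2.png',p);o=p[195:290,280:375]; cv2.imwrite('pics/t2c.png',cv2.resize(o,None,fx=5,fy=5,interpolation=2))"
```

```text
clock: 7.37
tool_pos: [0.5091, -0.0074, 0.0447]
eef_rot: [-0.058, 0.998, 0.0, 0.0]
contact_force: [0.4, 0.2, -0.4]
opening: 0.817
finger_force: 0.0
clock: 7.78
tool_pos: [0.5087, -0.0076, 0.1565]
eef_rot: [-0.058, 0.998, 0.0, -0.0]
contact_force: [1.2, -0.6, 0.3]
opening: 0.999
finger_force: 0.0
clock: 8.2
tool_pos: [0.4478, -0.115, 0.1555]
eef_rot: [-0.058, 0.998, -0.0, 0.0]
contact_force: [-0.4, 0.2, -0.1]
opening: 1.001
finger_force: 0.0
clock: 8.62
tool_pos: [0.3872, -0.2216, 0.1554]
eef_rot: [-0.058, 0.998, -0.0, 0.0]
contact_force: [0.0, 0.8, -0.4]
opening: 1.0
finger_force: 0.0
clock: 8.78
tool_pos: [0.3872, -0.2218, 0.1552]
eef_rot: [-0.057, 0.998, -0.0, -0.0]
contact_force: [0.1, -0.9, -0.9]
opening: 1.001
finger_force: 0.0
pos [ 0.3872 -0.2218  0.1552] world d [ 0.0003  0.0023 -0.1052] tool d/25mm [-0.022  0.091  4.207] turn/pi [-0.0002 -0.     -0.0006] deg [-0.  -0.  -0.1] clk 8.7833
```

View pics/t2c.png

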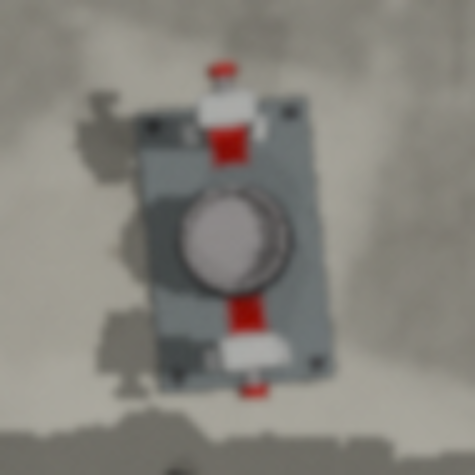

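The crop shows the pan standing centred in the socket (rim around (237,241)) between the catches. Now the blue sieve.

```bash
python3 -m pendant '[[-0.02,0.09,0.5,0,0,0],[0,0,1,0,0,0],[0,0,1,0,0,0],[0,0,1,0,0,0],[0,0,1,0,0,0]]'
python3 -m pendant '[[0,0,0.6,0,0,0],[0,0,0.5,0,0,0],[0,0,0,0,0,0],[0,0,0,0,0,0]]'
python3 -c "
from h import *
plan(.3875,-.2195,.012,.115)"
python3 -m pendant '[[0,0,0,0,0,0],[0,0,0,0,0,0],[0,0,0,0,0,0],[0,0,0,0,0,0],[0,0,0,0,0,0]]' -1 20
python3 -m pendant '[[0,0,0,0,0,0],[0,0,0,0,0,0],[0,0,0,0,0,0]]'
```

```text
clock: 9.25
tool_pos: [0.3898, -0.2168, 0.0416]
eef_rot: [-0.06, 0.998, 0.0, 0.001]
contact_force: [0.2, -0.2, -0.8]
opening: 1.001
finger_force: 0.0
clock: 9.58
tool_pos: [0.3907, -0.2186, 0.0267]
eef_rot: [-0.06, 0.998, 0.0, -0.001]
contact_force: [-0.0, 0.6, 0.2]
opening: 1.001
finger_force: 0.0
pos [ 0.3907 -0.2186  0.0267] world d [-0.0032 -0.0009 -0.0147] tool d/25mm [ 0.132 -0.021  0.589] turn/pi [ 0.0002 -0.0006  0.0014] deg [ 0.  -0.1  0.2] clk 9.5833
clock: 10.0
tool_pos: [0.39, -0.22, 0.0271]
eef_rot: [-0.058, 0.998, -0.0, -0.001]
contact_force: [-0.4, 0.9, -0.5]
opening: 0.646
finger_force: 0.0
clock: 10.25
tool_pos: [0.3898, -0.2199, 0.0268]
eef_rot: [-0.058, 0.998, -0.0, -0.001]
contact_force: [0.2, -0.5, -0.4]
opening: 0.422
finger_force: 0.0
```

The tool stopped short at z = 0.027 and the fingers closed above the rim without touching it. I'll reopen and check for a joint limit.

```bash
python3 -m pendant '[[0,0,0,0,0,0],[0,0,0,0,0,0],[0,0,0,0,0,0],[0,0,0,0,0,0],[0,0,0,0,0,0]]' 1
python3 -m pendant '[[0.05,0,0.15,0,0,0],[0,0,0.15,0,0,0],[0,0,0,0,0,0],[0,0,0,0,0,0]]'
python3 -c "
from h import *
print(r.get_state()['q'].round(3))
plan(.3875,-.2195,.012,.115)"
```

```text
clock: 10.67
tool_pos: [0.3898, -0.2198, 0.0267]
eef_rot: [-0.058, 0.998, -0.0, -0.001]
contact_force: [-0.1, -0.5, -0.6]
opening: 0.773
finger_force: 0.0
clock: 11.0
tool_pos: [0.3888, -0.22, 0.0203]
eef_rot: [-0.058, 0.998, -0.0, -0.001]
contact_force: [-0.6, 0.7, -0.4]
opening: 0.998
finger_force: 0.0
[ 0.444  0.912 -0.054  2.23   1.501  0.044  0.598]
pos [ 0.3888 -0.22    0.0203] world d [-0.0013  0.0005 -0.0083] tool d/25mm [0.047 0.027 0.331] turn/pi [-0.0001 -0.001   0.0007] deg [-0.  -0.2  0.1] clk 11.0
```

```bash
python3 -m pendant '[[0.04,0.02,0.1,0,0,0],[0,0,0.1,0,0,0],[0,0,0,0,0,0],[0,0,0,0,0,0]]'
python3 -c "
from h import *
print(r.get_state()['q'].round(3))
plan(.3875,-.2195,.012,.115)"
```

```text
clock: 11.33
tool_pos: [0.3877, -0.2197, 0.0154]
eef_rot: [-0.058, 0.998, -0.0, -0.001]
contact_force: [-0.6, -0.1, -0.4]
opening: 0.999
finger_force: 0.0
[ 0.498  0.922 -0.141  2.23   1.604  0.114  0.495]
pos [ 0.3877 -0.2197  0.0154] world d [-0.0002  0.0002 -0.0034] tool d/25mm [0.005 0.008 0.138] turn/pi [-0.     -0.0009  0.0003] deg [-0.  -0.2  0. ] clk 11.3333
```

Fine: the elbow swung and q6 is now clear of its limit.

```bash
python3 -m pendant '[[0,0,0.13,0,0,0],[0,0,0,0,0,0],[0,0,0,0,0,0]]'
python3 -m pendant '[[0,0,0,0,0,0],[0,0,0,0,0,0],[0,0,0,0,0,0],[0,0,0,0,0,0],[0,0,0,0,0,0]]' -1 20
python3 -m pendant '[[0,0,0,0,0,0],[0,0,0,0,0,0],[0,0,0,0,0,0]]'
```

```text
clock: 11.58
tool_pos: [0.3877, -0.2196, 0.0122]
eef_rot: [-0.058, 0.998, -0.0, -0.001]
contact_force: [0.9, -0.1, -0.2]
opening: 0.998
finger_force: 0.0
clock: 12.0
tool_pos: [0.3878, -0.2197, 0.0122]
eef_rot: [-0.058, 0.998, -0.0, -0.001]
contact_force: [0.6, -0.4, 0.2]
opening: 0.645
finger_force: 0.0
clock: 12.25
tool_pos: [0.3878, -0.2197, 0.0121]
eef_rot: [-0.058, 0.998, -0.0, -0.001]
contact_force: [0.7, -0.1, 0.5]
opening: 0.535
finger_force: 20.0
```

```bash
python3 -m pendant '[[0,0,-0.3,0,0,0],[0,0,-0.5,0,0,0],[0,0,-0.5,0,0,0],[0,0,-0.6,0,0,0],[0,0,-0.8,0,0,0]]'
python3 -m pendant '[[0,0,-1,0,0,0],[0,0,-1,0,0,0],[0,0,-1,0,0,0],[0,0,-0.3,0,0,0],[0,0,0,0,0,0]]'
python3 -m pendant '[[-0.58,0.78,0,0,0,0],[-0.58,0.78,0,0,0,0],[-0.58,0.78,0,0,0,0],[-0.58,0.78,0,0,0,0],[-0.58,0.78,0,0,0,0]]'
python3 -m pendant '[[-0.58,0.78,0,0,0,0],[-0.58,0.78,0,0,0,0],[-0.58,0.78,0,0,0,0],[-0.58,0.78,0,0,0,0],[0,0,0,0,0,0]]'
python3 -m pendant '[[0,0,0,0,0,0],[0,0,0,0,0,0]]'
python3 -c "
from h import *
plan(.5085,-.007,.075,.115)"
```

```text
clock: 12.67
tool_pos: [0.3875, -0.2196, 0.0766]
eef_rot: [-0.058, 0.998, -0.0, -0.002]
contact_force: [0.3, -0.9, -0.6]
opening: 0.535
finger_force: 20.0
clock: 13.08
tool_pos: [0.3891, -0.2204, 0.1604]
eef_rot: [-0.058, 0.998, -0.002, 0.001]
contact_force: [-0.0, 0.2, -0.8]
opening: 0.537
finger_force: 20.0
clock: 13.5
tool_pos: [0.4487, -0.1137, 0.1572]
eef_rot: [-0.058, 0.998, -0.001, -0.002]
contact_force: [-0.3, -0.9, -1.0]
opening: 0.533
finger_force: 20.0
clock: 13.92
tool_pos: [0.5, -0.0245, 0.1575]
eef_rot: [-0.061, 0.998, 0.001, 0.001]
contact_force: [-0.0, -0.0, -0.8]
opening: 0.538
finger_force: 20.0
clock: 14.08
tool_pos: [0.4964, -0.0313, 0.1571]
eef_rot: [-0.058, 0.998, -0.002, -0.002]
contact_force: [0.0, 0.1, -0.5]
opening: 0.533
finger_force: 20.0
pos [ 0.4964 -0.0313  0.1571] world d [ 0.0121  0.0243 -0.0821] tool d/25mm [-0.611  0.92   3.28 ] turn/pi [-0.001  -0.0016  0.0004] deg [-0.2 -0.3  0.1] clk 14.0833
```

```bash
python3 -m pendant '[[-0.3,0.46,0,0,0,0],[-0.3,0.46,0,0,0,0],[0,0,0.5,0,-0.0015,0],[0,0,0.5,0,0,0],[0,0,0.5,0,0,0]]'
python3 -m pendant '[[0,0,0.5,0,0,0],[0,0,0.5,0,0,0],[0,0,0.4,0,0,0],[0,0,0,0,0,0],[0,0,0,0,0,0]]'
python3 -c "
from h import *
plan(.5085,-.007,.0591,.115)"
```

```text
clock: 14.5
tool_pos: [0.509, -0.0077, 0.1199]
eef_rot: [-0.057, 0.998, -0.002, 0.001]
contact_force: [0.3, 0.8, 0.0]
opening: 0.54
finger_force: 20.0
clock: 14.92
tool_pos: [0.5093, -0.0068, 0.0854]
eef_rot: [-0.058, 0.998, -0.001, 0.001]
contact_force: [-0.3, 0.1, -0.9]
opening: 0.539
finger_force: 20.0
pos [ 0.5093 -0.0068  0.0854] world d [-0.0008 -0.0002 -0.0263] tool d/25mm [ 0.033 -0.002  1.052] turn/pi [-0.0008  0.0003  0.0001] deg [-0.1  0.1  0. ] clk 14.9167
```

```bash
python3 -m pendant '[[0.02,0,0.3,0,0,0],[0,0,0.3,0,0,0],[0,0,0.2,0,0,0],[0,0,0,0,0,0]]'
python3 -m pendant '[[0,0,0.08,0,0,0],[0,0,0.08,0,0,0],[0,0,0.05,0,0,0],[0,0,0,0,0,0],[0,0,0,0,0,0]]'
python3 -c "
from h import *
plan(.5085,-.007,.0591,.115)"
```

```text
clock: 15.25
tool_pos: [0.5091, -0.0061, 0.065]
eef_rot: [-0.058, 0.998, -0.001, 0.001]
contact_force: [0.2, 0.2, -0.4]
opening: 0.538
finger_force: 20.0
clock: 15.67
tool_pos: [0.5097, -0.006, 0.0607]
eef_rot: [-0.058, 0.998, -0.001, 0.002]
contact_force: [-0.5, 0.1, -0.5]
opening: 0.536
finger_force: 20.0
pos [ 0.5097 -0.006   0.0607] world d [-0.0012 -0.001  -0.0016] tool d/25mm [ 0.053 -0.032  0.065] turn/pi [-0.0006  0.001   0.0004] deg [-0.1  0.2  0.1] clk 15.6667
```

```bash
python3 -m pendant '[[0.03,-0.02,0.05,0,0,0],[0,0,0.02,0,0,0],[0,0,0,0,0,0],[0,0,0,0,0,0]]'
python3 -m pendant '[[0,0,0,0,0,0],[0,0,0,0,0,0],[0,0,0,0,0,0],[0,0,0,0,0,0]]' 1
python3 -m pendant '[[0,0,-0.4,0,0,0],[0,0,-1,0,0,0],[0,0,-1,0,0,0],[0,0,-1,0,0,0],[0,0,-0.8,0,0,0]]'
python3 -m pendant '[[0.11,-0.91,0,0,0,0],[0.11,-0.91,0,0,0,0],[0.11,-0.91,0,0,0,0],[0.11,-0.91,0,0,0,0],[0.11,-0.91,0,0,0,0]]'
python3 -m pendant '[[0.11,-0.91,0,0,0,0],[0.11,-0.91,0,0,0,0],[0.11,-0.91,0,0,0,0],[0.11,-0.91,0,0,0,0],[0,0,0,0,0,0]]'
python3 -m pendant '[[0,0,0,0,0,0],[0,0,0,0,0,0]]'
python3 -c "
from h import *
plan(.508,-.2135,.012,.115)
p,d=optics.snapshot('top'); cv2.imwrite('pics/t3.png',p);o=p[195:290,280:375]; cv2.imwrite('pics/t3c.png',cv2.resize(o,None,fx=5,fy=5,interpolation=2))"
```

```text
clock: 16.0
tool_pos: [0.5094, -0.0069, 0.0592]
eef_rot: [-0.058, 0.998, -0.001, 0.002]
contact_force: [2.1, -0.6, 2.1]
opening: 0.535
finger_force: 20.0
clock: 16.33
tool_pos: [0.5086, -0.0064, 0.0588]
eef_rot: [-0.058, 0.998, -0.001, 0.001]
contact_force: [0.3, -0.3, 0.4]
opening: 0.815
finger_force: 0.0
clock: 16.75
tool_pos: [0.5085, -0.0062, 0.1662]
eef_rot: [-0.058, 0.998, -0.001, 0.002]
contact_force: [1.0, -0.6, -0.1]
opening: 1.003
finger_force: 0.0
clock: 17.17
tool_pos: [0.5078, -0.122, 0.1648]
eef_rot: [-0.058, 0.998, -0.001, 0.001]
contact_force: [0.7, 0.7, 0.3]
opening: 0.997
finger_force: 0.0
clock: 17.58
tool_pos: [0.5065, -0.2187, 0.1642]
eef_rot: [-0.054, 0.999, -0.003, 0.001]
contact_force: [-1.2, 0.3, -0.3]
opening: 1.001
finger_force: 0.0
clock: 17.75
tool_pos: [0.5077, -0.2116, 0.1647]
eef_rot: [-0.059, 0.998, -0.0, 0.002]
contact_force: [-0.1, 0.0, -0.2]
opening: 1.004
finger_force: 0.0
pos [ 0.5077 -0.2116  0.1647] world d [ 0.0003 -0.0019 -0.1527] tool d/25mm [ 0.019 -0.074  6.107] turn/pi [-0.0003  0.001   0.0007] deg [-0.   0.2  0.1] clk 17.75
```

View pics/t3c.png

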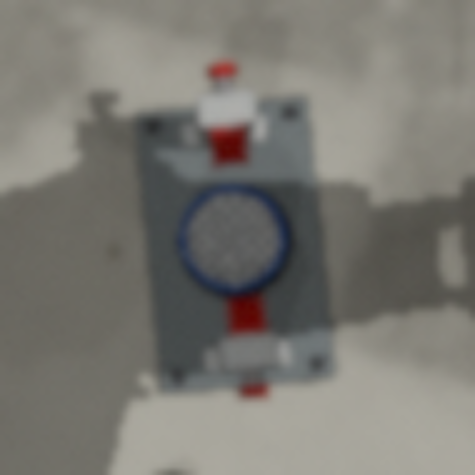

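Blue sits squarely on the pan, with its ring centred at (235,240) in the crop. Now yellow.

```bash
python3 -m pendant '[[0.02,-0.07,0.6,0,0,0],[0,0,1,0,0,0],[0,0,1,0,0,0],[0,0,1,0,0,0],[0,0,1,0,0,0]]'
python3 -m pendant '[[0,0,0.5,0,0,0],[0,0,0.4,0,0,0],[0,0,0,0,0,0],[0,0,0,0,0,0]]'
python3 -c "
from h import *
print(r.get_state()['q'].round(3))
plan(.508,-.2135,.012,.115)"
```

```text
clock: 18.22
tool_pos: [0.5083, -0.2128, 0.0486]
eef_rot: [-0.059, 0.998, -0.0, 0.002]
contact_force: [-0.0, -0.4, -0.0]
opening: 0.999
finger_force: 0.0
clock: 18.55
tool_pos: [0.5084, -0.2141, 0.0272]
eef_rot: [-0.059, 0.998, -0.001, 0.002]
contact_force: [0.6, 0.2, 0.8]
opening: 1.002
finger_force: 0.0
[ 0.594  0.968 -0.479  1.912  0.925  0.496  1.135]
pos [ 0.5084 -0.2141  0.0272] world d [-0.0004  0.0006 -0.0152] tool d/25mm [0.015 0.027 0.607] turn/pi [-0.0006  0.0011  0.0007] deg [-0.1  0.2  0.1] clk 18.55
```

```bash
python3 -m pendant '[[0.01,0.02,0.3,0,0.001,0],[0,0,0.3,0,0,0],[0,0,0,0,0,0],[0,0,0,0,0,0]]'
python3 -m pendant '[[0,0,0,0,0,0],[0,0,0,0,0,0],[0,0,0,0,0,0],[0,0,0,0,0,0],[0,0,0,0,0,0]]' -1 20
python3 -m pendant '[[0,0,0,0,0,0],[0,0,0,0,0,0],[0,0,0,0,0,0]]'
python3 -c "
from h import *
plan(.508,-.0067,.160,.115)"
```

```text
clock: 18.88
tool_pos: [0.5075, -0.2143, 0.0116]
eef_rot: [-0.058, 0.998, -0.001, -0.0]
contact_force: [0.0, 0.2, -0.6]
opening: 0.999
finger_force: 0.0
clock: 19.3
tool_pos: [0.5077, -0.2143, 0.0118]
eef_rot: [-0.058, 0.998, -0.001, 0.0]
contact_force: [0.3, 0.4, 0.2]
opening: 0.648
finger_force: 0.0
clock: 19.55
tool_pos: [0.5077, -0.2143, 0.0118]
eef_rot: [-0.058, 0.998, -0.001, -0.0]
contact_force: [-0.5, 0.2, 0.5]
opening: 0.533
finger_force: 20.0
pos [ 0.5077 -0.2143  0.0118] world d [0.0003 0.2076 0.1482] tool d/25mm [-0.974  8.234 -5.945] turn/pi [-0.0006 -0.0001  0.0004] deg [-0.1 -0.   0.1] clk 19.55
```

```bash
python3 -m pendant '[[0,0,-0.5,0,0,0],[0,0,-1,0,0,0],[0,0,-1,0,0,0],[0,0,-1,0,0,0],[0,0,-1,0,0,0]]'
python3 -m pendant '[[0,0,-1,0,0,0],[0,0,-0.7,0,0,0],[-0.1,0.8,0,0,0,0],[-0.1,0.8,0,0,0,0],[-0.1,0.8,0,0,0,0]]'
python3 -m pendant '[[-0.1,0.8,0,0,0,0],[-0.1,0.8,0,0,0,0],[-0.1,0.8,0,0,0,0],[-0.1,0.8,0,0,0,0],[-0.1,0.8,0,0,0,0]]'
python3 -m pendant '[[-0.1,0.8,0,0,0,0],[-0.1,0.8,0,0,0,0],[0,0.2,0,0,0,0],[0,0,0,0,0,0],[0,0,0,0,0,0]]'
python3 -c "
from h import *
plan(.5085,-.0065,.0748,.115)"
```

```text
clock: 19.97
tool_pos: [0.5072, -0.2138, 0.1261]
eef_rot: [-0.058, 0.998, -0.001, -0.0]
contact_force: [0.5, -0.2, 0.0]
opening: 0.538
finger_force: 20.0
clock: 20.38
tool_pos: [0.5079, -0.1531, 0.1678]
eef_rot: [-0.058, 0.998, -0.001, 0.0]
contact_force: [0.3, 0.4, -0.1]
opening: 0.535
finger_force: 20.0
clock: 20.8
tool_pos: [0.5086, -0.0517, 0.1672]
eef_rot: [-0.058, 0.998, -0.001, -0.0]
contact_force: [0.8, -0.1, -0.4]
opening: 0.532
finger_force: 20.0
clock: 21.22
tool_pos: [0.5084, -0.0085, 0.1666]
eef_rot: [-0.058, 0.998, -0.002, -0.0]
contact_force: [0.3, -0.5, -0.2]
opening: 0.535
finger_force: 20.0
pos [ 0.5084 -0.0085  0.1666] world d [ 0.0001  0.002  -0.0918] tool d/25mm [-0.015  0.092  3.67 ] turn/pi [-0.001  -0.0003  0.0003] deg [-0.2 -0.   0.1] clk 21.2167
```

```bash
python3 -m pendant '[[-0.01,0.08,0.6,0,0,0],[0,0,0.6,0,0,0],[0,0,0.6,0,0,0],[0,0,0.6,0,0,0],[0,0,0.2,0,0,0]]'
python3 -m pendant '[[0,0,0.2,0,0,0],[0,0,0.2,0,0,0],[0,0,0,0,0,0],[0,0,0,0,0,0]]'
python3 -c "
from h import *
plan(.5085,-.0065,.0748,.115)"
```

```text
clock: 21.63
tool_pos: [0.5076, -0.0081, 0.0996]
eef_rot: [-0.057, 0.998, -0.002, -0.002]
contact_force: [0.2, -0.6, -0.0]
opening: 0.537
finger_force: 20.0
clock: 21.97
tool_pos: [0.5089, -0.0058, 0.0916]
eef_rot: [-0.058, 0.998, -0.001, 0.0]
contact_force: [0.5, 0.8, -0.6]
opening: 0.539
finger_force: 20.0
pos [ 0.5089 -0.0058  0.0916] world d [-0.0004 -0.0007 -0.0168] tool d/25mm [ 0.02  -0.023  0.672] turn/pi [-0.0007  0.      0.0003] deg [-0.1  0.   0. ] clk 21.9667
```

```bash
python3 -m pendant '[[0.02,-0.02,0.25,0,0,0],[0,0,0.2,0,0,0],[0,0,0.1,0,0,0],[0,0,0.08,0,0,0],[0,0,0.05,0,0,0]]'
python3 -m pendant '[[0,0,0.02,0,0,0],[0,0,0,0,0,0],[0,0,0,0,0,0]]'
python3 -c "
from h import *
plan(.5085,-.0065,.0748,.115)"
```

```text
clock: 22.38
tool_pos: [0.5081, -0.0062, 0.0742]
eef_rot: [-0.058, 0.998, -0.001, -0.0]
contact_force: [-1.7, -2.3, 4.6]
opening: 0.536
finger_force: 20.0
clock: 22.63
tool_pos: [0.5082, -0.0062, 0.0741]
eef_rot: [-0.058, 0.998, -0.001, -0.0]
contact_force: [-0.9, -1.3, 4.4]
opening: 0.54
finger_force: 20.0
pos [ 0.5082 -0.0062  0.0741] world d [ 0.0003 -0.0003  0.0007] tool d/25mm [-0.013 -0.013 -0.028] turn/pi [-0.0007 -0.0001  0.0004] deg [-0.1 -0.   0.1] clk 22.6333
```

```bash
python3 -m pendant '[[0,0,0,0,0,0],[0,0,0,0,0,0],[0,0,0,0,0,0],[0,0,0,0,0,0]]' 1
python3 -m pendant '[[0,0,-0.4,0,0,0],[0,0,-1,0,0,0],[0,0,-1,0,0,0],[0,0,-1,0,0,0],[0,0,-0.6,0,0,0]]'
python3 -m pendant '[[0.3,0.86,0,0,0,0],[0.3,0.86,0,0,0,0],[0.3,0.86,0,0,0,0],[0.3,0.86,0,0,0,0],[0.3,0.86,0,0,0,0]]'
python3 -m pendant '[[0.3,0.86,0,0,0,0],[0.3,0.86,0,0,0,0],[0.3,0.86,0,0,0,0],[0.3,0.86,0,0,0,0],[0.3,0.86,0,0,0,0]]'
python3 -m pendant '[[0.3,0.86,0,0,0,0],[0.3,0.86,0,0,0,0],[0,0,0,0,0,0],[0,0,0,0,0,0]]'
python3 -c "
from h import *
plan(.388,.2405,.012,.115)
print(r.get_state()['q'].round(3))
p,d=optics.snapshot('top'); cv2.imwrite('pics/t4.png',p);o=p[195:290,280:375]; cv2.imwrite('pics/t4c.png',cv2.resize(o,None,fx=5,fy=5,interpolation=2))"
```

```text
clock: 22.97
tool_pos: [0.5084, -0.006, 0.0737]
eef_rot: [-0.058, 0.998, -0.001, -0.0]
contact_force: [-0.5, -0.1, -0.7]
opening: 0.813
finger_force: 0.0
clock: 23.38
tool_pos: [0.5089, -0.0055, 0.1767]
eef_rot: [-0.058, 0.998, -0.001, 0.001]
contact_force: [-1.1, 0.0, -0.6]
opening: 1.001
finger_force: 0.0
clock: 23.8
tool_pos: [0.458, 0.0974, 0.1743]
eef_rot: [-0.058, 0.998, -0.001, 0.0]
contact_force: [0.2, 0.2, -0.8]
opening: 0.997
finger_force: 0.0
clock: 24.22
tool_pos: [0.4082, 0.1999, 0.1741]
eef_rot: [-0.058, 0.998, -0.001, 0.0]
contact_force: [1.1, 0.1, -0.1]
opening: 1.003
finger_force: 0.0
clock: 24.55
tool_pos: [0.3885, 0.241, 0.174]
eef_rot: [-0.06, 0.998, -0.001, 0.0]
contact_force: [0.6, -1.6, 0.0]
opening: 0.998
finger_force: 0.0
pos [0.3885 0.241  0.174 ] world d [-0.0005 -0.0005 -0.162 ] tool d/25mm [ 0.022 -0.009  6.479] turn/pi [-0.0004  0.0001  0.0014] deg [-0.1  0.   0.3] clk 24.55
[-0.283  0.642 -0.591  2.111  0.66   0.578  0.338]
```

View pics/t4c.png

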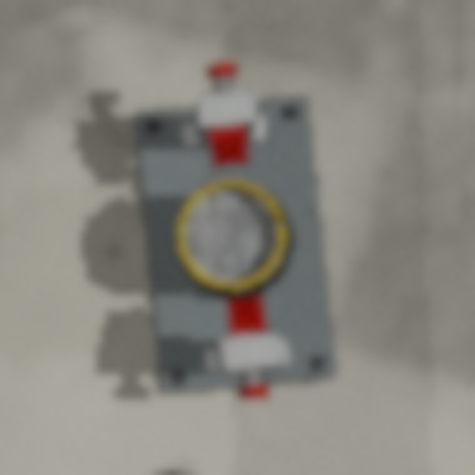

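Yellow is nested concentrically (ring at (233,237) in the crop). Now red.

```bash
python3 -m pendant '[[0.02,0,0.5,0,0,0],[0,0,0.8,0,0,0],[0,0,0.8,0,0,0],[0,0,0.8,0,0,0],[0,0,0.8,0,0,0]]'
python3 -m pendant '[[0,0,0.8,0,0,0],[0,0,0.8,0,0,0],[0,0,0.4,0,0,0],[0,0,0,0,0,0],[0,0,0,0,0,0]]'
python3 -c "
from h import *
print(r.get_state()['q'].round(3))
plan(.388,.2405,.012,.115)"
```

```text
clock: 25.02
tool_pos: [0.3894, 0.2378, 0.0802]
eef_rot: [-0.057, 0.998, -0.001, 0.0]
contact_force: [-0.1, 0.8, -0.8]
opening: 1.0
finger_force: 0.0
clock: 25.43
tool_pos: [0.3888, 0.2383, 0.0307]
eef_rot: [-0.058, 0.998, -0.002, -0.0]
contact_force: [0.2, 0.6, 0.5]
opening: 0.999
finger_force: 0.0
[-0.574  0.889 -0.129  2.2    1.05   0.119 -0.017]
pos [0.3888 0.2383 0.0307] world d [-0.0008  0.0022 -0.0187] tool d/25mm [0.022 0.094 0.749] turn/pi [-0.0012 -0.0002  0.    ] deg [-0.2 -0.   0. ] clk 25.4333
```

```bash
python3 -m pendant '[[0.02,0.09,0.25,0,0,0],[0,0,0.25,0,0,0],[0,0,0.2,0,0,0],[0,0,0,0,0,0],[0,0,0,0,0,0]]'
python3 -c "
from h import *
print(r.get_state()['q'].round(3))
plan(.388,.2405,.012,.115)"
```

```text
clock: 25.85
tool_pos: [0.3884, 0.2414, 0.0141]
eef_rot: [-0.058, 0.998, -0.001, 0.0]
contact_force: [0.3, 0.7, 0.3]
opening: 0.999
finger_force: 0.0
[-0.626  0.926 -0.052  2.201  1.228  0.046 -0.199]
pos [0.3884 0.2414 0.0141] world d [-0.0004 -0.0009 -0.0021] tool d/25mm [ 0.018 -0.033  0.082] turn/pi [-0.0005  0.0002  0.0002] deg [-0.1  0.   0. ] clk 25.85
```

```bash
python3 -m pendant '[[0,0,0,0,0,0],[0,0,0,0,0,0],[0,0,0,0,0,0],[0,0,0,0,0,0],[0,0,0,0,0,0]]' -1 20
python3 -m pendant '[[0,0,0,0,0,0],[0,0,0,0,0,0],[0,0,0,0,0,0]]'
python3 -m pendant '[[0,0,-0.3,0,0,0],[0,0,-0.4,0,0,0],[0,0,-0.5,0,0,0],[0,0,-0.6,0,0,0],[0,0,-0.8,0,0,0]]'
python3 -m pendant '[[0,0,-1,0,0,0],[0,0,-1,0,0,0],[0,0,-1,0,0,0],[0,0,-1,0,0,0],[0,0,0,0,0,0]]'
python3 -c "
from h import *
plan(.5088,-.0065,.172,.115)"
```

```text
clock: 26.27
tool_pos: [0.3878, 0.2417, 0.0135]
eef_rot: [-0.058, 0.998, -0.001, 0.0]
contact_force: [-0.5, -0.7, 1.2]
opening: 0.646
finger_force: 0.0
clock: 26.52
tool_pos: [0.3877, 0.2417, 0.0134]
eef_rot: [-0.058, 0.998, -0.001, -0.0]
contact_force: [0.5, 0.5, 1.3]
opening: 0.536
finger_force: 20.0
clock: 26.93
tool_pos: [0.3871, 0.2413, 0.0784]
eef_rot: [-0.058, 0.998, -0.002, -0.001]
contact_force: [0.3, 0.4, 0.1]
opening: 0.535
finger_force: 20.0
clock: 27.35
tool_pos: [0.389, 0.2433, 0.1817]
eef_rot: [-0.058, 0.998, 0.001, 0.002]
contact_force: [1.0, 0.2, 0.2]
opening: 0.542
finger_force: 20.0
pos [0.389  0.2433 0.1817] world d [ 0.1198 -0.2498 -0.0097] tool d/25mm [ -3.603 -10.481   0.39 ] turn/pi [0.0005 0.0016 0.0002] deg [0.1 0.3 0. ] clk 27.35
```

```bash
python3 -m pendant '[[-0.3,-0.87,0,0,0,0],[-0.3,-0.87,0,0,0,0],[-0.3,-0.87,0,0,0,0],[-0.3,-0.87,0,0,0,0],[-0.3,-0.87,0,0,0,0]]'
python3 -m pendant '[[-0.3,-0.87,0,0,0,0],[-0.3,-0.87,0,0,0,0],[-0.3,-0.87,0,0,0,0],[-0.3,-0.87,0,0,0,0],[-0.3,-0.87,0,0,0,0]]'
python3 -m pendant '[[-0.3,-0.87,0,0,0,0],[-0.3,-0.87,0,0,0,0],[0,0,0,0,0,0],[0,0,0,0,0,0],[0,0,0,0,0,0]]'
python3 -c "
from h import *
plan(.5083,-.0065,.0924,.115)"
```

```text
clock: 27.77
tool_pos: [0.4374, 0.1369, 0.1777]
eef_rot: [-0.058, 0.998, -0.001, -0.001]
contact_force: [0.0, 0.6, -0.7]
opening: 0.536
finger_force: 20.0
clock: 28.18
tool_pos: [0.4872, 0.0332, 0.1778]
eef_rot: [-0.058, 0.998, -0.001, -0.001]
contact_force: [0.4, 0.1, -0.1]
opening: 0.539
finger_force: 20.0
clock: 28.6
tool_pos: [0.5066, -0.0062, 0.1782]
eef_rot: [-0.058, 0.998, -0.001, -0.001]
contact_force: [-0.3, 0.5, -1.4]
opening: 0.537
finger_force: 20.0
pos [ 0.5066 -0.0062  0.1782] world d [ 0.0017 -0.0003 -0.0858] tool d/25mm [-0.07  -0.015  3.432] turn/pi [-0.0004 -0.0005  0.0006] deg [-0.1 -0.1  0.1] clk 28.6
```

```bash
python3 -m pendant '[[-0.07,-0.01,0.5,0,0,0],[0,0,0.5,0,0,0],[0,0,0.6,0,0,0],[0,0,0.6,0,0,0],[0,0,0.4,0,0,0]]'
python3 -m pendant '[[0,0,0.2,0,0,0],[0,0,0,0,0,0],[0,0,0,0,0,0]]'
python3 -c "
from h import *
plan(.5083,-.0065,.0924,.115)"
```

```text
clock: 29.02
tool_pos: [0.5081, -0.0059, 0.1119]
eef_rot: [-0.059, 0.998, -0.001, -0.001]
contact_force: [-0.0, -0.5, -0.4]
opening: 0.539
finger_force: 20.0
clock: 29.27
tool_pos: [0.5091, -0.0064, 0.1088]
eef_rot: [-0.059, 0.998, -0.001, -0.0]
contact_force: [-0.2, -0.3, -0.3]
opening: 0.535
finger_force: 20.0
pos [ 0.5091 -0.0064  0.1088] world d [-0.0008 -0.0001 -0.0164] tool d/25mm [0.032 0.001 0.655] turn/pi [-0.0005 -0.0001  0.0007] deg [-0.1 -0.   0.1] clk 29.2667
```

```bash
python3 -m pendant '[[0.03,0,0.25,0,0,0],[0,0,0.2,0,0,0],[0,0,0.1,0,0,0],[0,0,0.08,0,0,0],[0,0,0.03,0,0,0]]'
python3 -m pendant '[[0,0,0,0,0,0],[0,0,0,0,0,0],[0,0,0,0,0,0]]'
python3 -c "
from h import *
plan(.5083,-.0065,.0924,.115)"
```

```text
clock: 29.68
tool_pos: [0.5084, -0.0071, 0.0922]
eef_rot: [-0.058, 0.998, -0.001, -0.0]
contact_force: [-0.6, -0.1, 3.6]
opening: 0.536
finger_force: 20.0
clock: 29.93
tool_pos: [0.5084, -0.0071, 0.0924]
eef_rot: [-0.058, 0.998, -0.001, 0.0]
contact_force: [-0.3, -0.2, 0.7]
opening: 0.531
finger_force: 20.0
pos [ 0.5084 -0.0071  0.0924] world d [-0.0001  0.0006 -0.    ] tool d/25mm [0.003 0.024 0.001] turn/pi [-0.0006 -0.      0.0004] deg [-0.1 -0.   0.1] clk 29.9333
```

```bash
python3 -m pendant '[[0,0,0,0,0,0],[0,0,0,0,0,0],[0,0,0,0,0,0],[0,0,0,0,0,0]]' 1
python3 -m pendant '[[0,0,-0.4,0,0,0],[0,0,-1,0,0,0],[0,0,-1,0,0,0],[0,0,-1,0,0,0],[0,0,-0.2,0,0,0]]'
python3 -m pendant '[[-0.4,-0.82,0,0,0,0],[-0.4,-0.82,0,0,0,0],[-0.4,-0.82,0,0,0,0],[-0.4,-0.82,0,0,0,0],[-0.4,-0.82,0,0,0,0]]'
python3 -m pendant '[[-0.4,-0.82,0,0,0,0],[-0.4,-0.82,0,0,0,0],[-0.4,-0.82,0,0,0,0],[-0.4,-0.82,0,0,0,0],[-0.4,-0.82,0,0,0,0]]'
python3 -m pendant '[[0,0,0,0,0,0],[0,0,0,0,0,0]]'
python3 -c "
from h import *
plan(.6325,-.1992,.012,.115)
print(r.get_state()['q'].round(3))
p,d=optics.snapshot('top'); cv2.imwrite('pics/t5.png',p);o=p[195:290,280:375]; cv2.imwrite('pics/t5c.png',cv2.resize(o,None,fx=5,fy=5,interpolation=2))"
```

```text
clock: 30.27
tool_pos: [0.5085, -0.0071, 0.0923]
eef_rot: [-0.058, 0.998, -0.001, -0.0]
contact_force: [0.4, -0.0, -0.9]
opening: 0.816
finger_force: 0.0
clock: 30.68
tool_pos: [0.5102, -0.0061, 0.1862]
eef_rot: [-0.058, 0.998, -0.001, 0.003]
contact_force: [1.0, -0.3, -0.6]
opening: 1.002
finger_force: 0.0
clock: 31.1
tool_pos: [0.57, -0.1041, 0.1824]
eef_rot: [-0.058, 0.998, -0.001, -0.0]
contact_force: [0.3, 1.2, 0.6]
opening: 1.002
finger_force: 0.0
clock: 31.52
tool_pos: [0.6315, -0.2001, 0.1824]
eef_rot: [-0.058, 0.998, -0.001, -0.001]
contact_force: [-1.1, -0.6, -1.0]
opening: 0.995
finger_force: 0.0
clock: 31.68
tool_pos: [0.6311, -0.2, 0.1819]
eef_rot: [-0.057, 0.998, -0.001, -0.001]
contact_force: [-0.4, 1.4, -0.5]
opening: 0.998
finger_force: 0.0
pos [ 0.6311 -0.2     0.1819] world d [ 0.0014  0.0008 -0.1699] tool d/25mm [-0.066  0.038  6.798] turn/pi [-0.0005 -0.0004 -0.0004] deg [-0.1 -0.1 -0.1] clk 31.6833
[ 0.608  0.897 -0.755  1.481  0.674  1.036  1.374]
```

View pics/t5c.png

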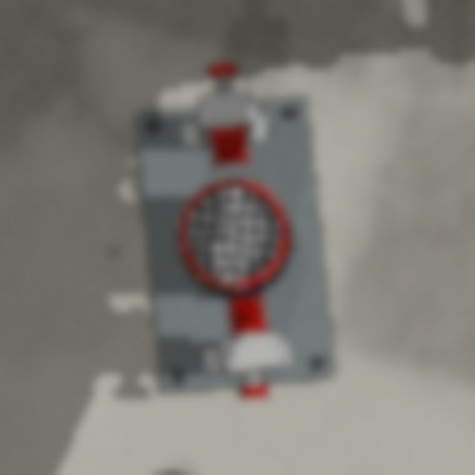

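Red sits squarely on the stack (ring at (235,237) in the crop). Now the lid.

```bash
python3 -m pendant '[[-0.06,0.04,0.7,0,0,0],[0,0,1,0,0,0],[0,0,1,0,0,0],[0,0,1,0,0,0],[0,0,1,0,0,0]]'
python3 -m pendant '[[0,0,0.8,0,0,0],[0,0,0.5,0,0,0],[0,0,0,0,0,0],[0,0,0,0,0,0]]'
python3 -c "
from h import *
plan(.6325,-.1992,.0135,.115)"
```

```text
clock: 32.15
tool_pos: [0.6322, -0.196, 0.0645]
eef_rot: [-0.059, 0.998, -0.0, -0.0]
contact_force: [0.2, -0.3, 0.3]
opening: 0.999
finger_force: 0.0
clock: 32.48
tool_pos: [0.6327, -0.197, 0.0329]
eef_rot: [-0.059, 0.998, -0.0, -0.0]
contact_force: [-0.1, -0.5, -0.3]
opening: 1.001
finger_force: 0.0
pos [ 0.6327 -0.197   0.0329] world d [-0.0002 -0.0022 -0.0194] tool d/25mm [ 0.018 -0.088  0.777] turn/pi [-0.0003 -0.0002  0.0008] deg [-0.1 -0.   0.1] clk 32.4833
```

```bash
python3 -m pendant '[[0.02,-0.09,0.35,0,0,0],[0,0,0.35,0,0,0],[0,0,0.05,0,0,0],[0,0,0,0,0,0],[0,0,0,0,0,0]]'
python3 -c "
from h import *
plan(.6325,-.1992,.0135,.115)"
python3 -m pendant '[[0,0,0,0,0,0],[0,0,0,0,0,0],[0,0,0,0,0,0],[0,0,0,0,0,0],[0,0,0,0,0,0]]' -1 40
python3 -m pendant '[[0,0,0,0,0,0],[0,0,0,0,0,0],[0,0,0,0,0,0],[0,0,0,0,0,0],[0,0,0,0,0,0]]'
python3 -m pendant '[[0,0,0,0,0,0],[0,0,0,0,0,0],[0,0,0,0,0,0]]'
```

```text
clock: 32.9
tool_pos: [0.6327, -0.2004, 0.0141]
eef_rot: [-0.058, 0.998, -0.001, -0.0]
contact_force: [0.3, -0.6, -0.5]
opening: 1.001
finger_force: 0.0
pos [ 0.6327 -0.2004  0.0141] world d [-0.0002  0.0012 -0.0006] tool d/25mm [0.002 0.048 0.022] turn/pi [-0.0006 -0.      0.0004] deg [-0.1 -0.   0.1] clk 32.9
clock: 33.32
tool_pos: [0.6327, -0.2004, 0.014]
eef_rot: [-0.058, 0.998, -0.001, -0.0]
contact_force: [-0.8, -0.6, -0.2]
opening: 0.646
finger_force: 0.0
clock: 33.73
tool_pos: [0.6326, -0.2004, 0.0139]
eef_rot: [-0.058, 0.998, -0.001, -0.0]
contact_force: [0.6, -0.1, -0.1]
opening: 0.27
finger_force: 0.0
clock: 33.98
tool_pos: [0.6327, -0.2004, 0.0139]
eef_rot: [-0.058, 0.998, -0.001, -0.0]
contact_force: [-0.1, -0.9, 1.2]
opening: 0.234
finger_force: 40.0
```

```bash
python3 -m pendant '[[0,0,-0.4,0,0,0],[0,0,-1,0,0,0],[0,0,-1,0,0,0],[0,0,-1,0,0,0],[0,0,-1,0,0,0]]'
python3 -m pendant '[[0,0,-1,0,0,0],[0,0,-1,0,0,0],[0,0,-0.3,0,0,0],[0,0,0,0,0,0],[0,0,0,0,0,0]]'
python3 -m pendant '[[0.4,0.82,0,0,0,0],[0.4,0.82,0,0,0,0],[0.4,0.82,0,0,0,0],[0.4,0.82,0,0,0,0],[0.4,0.82,0,0,0,0]]'
python3 -m pendant '[[0.4,0.82,0,0,0,0],[0.4,0.82,0,0,0,0],[0.4,0.82,0,0,0,0],[0.4,0.82,0,0,0,0],[0.4,0.82,0,0,0,0]]'
python3 -m pendant '[[0,0,0,0,0,0],[0,0,0,0,0,0],[0,0,0,0,0,0]]'
python3 -c "
from h import *
plan(.5085,-.007,.1089,.115)
p,d=optics.snapshot('side'); cv2.imwrite('pics/s2.png',cv2.resize(p[130:290,240:420],None,fx=3.5,fy=3.5,interpolation=2))"
```

```text
clock: 34.4
tool_pos: [0.6325, -0.2, 0.1257]
eef_rot: [-0.058, 0.998, -0.001, -0.0]
contact_force: [0.6, 0.4, -1.1]
opening: 0.236
finger_force: 40.0
clock: 34.82
tool_pos: [0.6322, -0.2002, 0.181]
eef_rot: [-0.058, 0.998, -0.001, -0.0]
contact_force: [0.4, 0.5, -1.2]
opening: 0.231
finger_force: 40.0
clock: 35.23
tool_pos: [0.569, -0.1035, 0.1791]
eef_rot: [-0.058, 0.998, -0.001, -0.002]
contact_force: [1.0, 0.7, -0.8]
opening: 0.235
finger_force: 40.0
clock: 35.65
tool_pos: [0.5075, -0.0077, 0.1793]
eef_rot: [-0.058, 0.998, -0.001, -0.002]
contact_force: [0.6, 0.2, 0.5]
opening: 0.233
finger_force: 40.0
clock: 35.9
tool_pos: [0.5091, -0.009, 0.18]
eef_rot: [-0.058, 0.998, -0.001, -0.001]
contact_force: [0.7, -0.2, 0.1]
opening: 0.234
finger_force: 40.0
pos [ 0.5091 -0.009   0.18  ] world d [-0.0006  0.002  -0.0711] tool d/25mm [0.01  0.088 2.842] turn/pi [-0.0008 -0.0008  0.0003] deg [-0.1 -0.1  0. ] clk 35.9
```

View pics/s2.png

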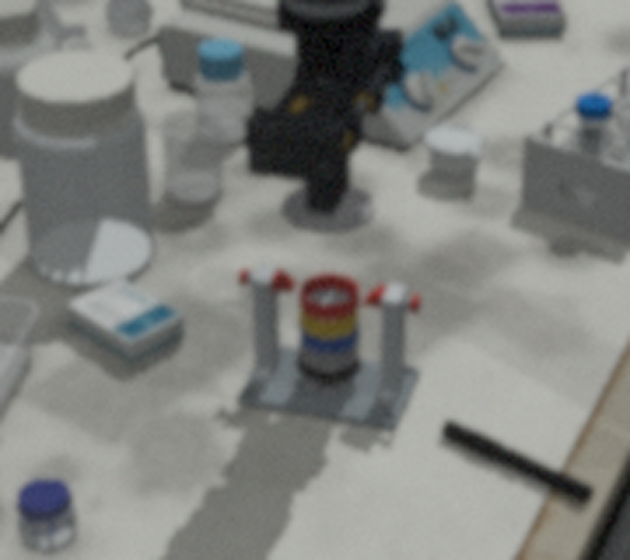

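The side view shows a straight stack (pan, blue, yellow, red) between the catches, with the lid held level above at (328,207) in the crop. Lowering the lid.

```bash
python3 -m pendant '[[0.02,0.08,0.4,0,0,0],[0,0,0.6,0,0,0],[0,0,0.6,0,0,0],[0,0,0.4,0,0,0],[0,0,0.1,0,0,0]]'
python3 -m pendant '[[0,0,0,0,0,0],[0,0,0,0,0,0]]'
python3 -c "
from h import *
plan(.5085,-.007,.1089,.115)"
```

```text
clock: 36.37
tool_pos: [0.5078, -0.007, 0.1264]
eef_rot: [-0.058, 0.998, -0.001, -0.002]
contact_force: [-0.3, -0.0, -0.2]
opening: 0.236
finger_force: 40.0
clock: 36.53
tool_pos: [0.509, -0.0062, 0.1286]
eef_rot: [-0.058, 0.998, -0.001, -0.0]
contact_force: [-1.0, 0.9, -1.9]
opening: 0.238
finger_force: 40.0
pos [ 0.509  -0.0062  0.1286] world d [-0.0005 -0.0008 -0.0197] tool d/25mm [ 0.023 -0.027  0.787] turn/pi [-0.0005 -0.0001  0.0003] deg [-0.1 -0.   0.1] clk 36.5333
```

```bash
python3 -m pendant '[[0.02,-0.02,0.25,0,0,0],[0,0,0.2,0,0,0],[0,0,0.15,0,0,0],[0,0,0.1,0,0,0],[0,0,0.08,0,0,0]]'
python3 -m pendant '[[0,0,0,0,0,0],[0,0,0,0,0,0]]'
python3 -c "
from h import *
plan(.5085,-.007,.1089,.115)"
```

```text
clock: 36.95
tool_pos: [0.5085, -0.0068, 0.1088]
eef_rot: [-0.058, 0.998, -0.001, -0.0]
contact_force: [0.3, 0.4, 3.4]
opening: 0.232
finger_force: 40.0
clock: 37.12
tool_pos: [0.5084, -0.0067, 0.1092]
eef_rot: [-0.058, 0.998, -0.001, -0.0]
contact_force: [-0.1, 0.2, 0.9]
opening: 0.234
finger_force: 40.0
pos [ 0.5084 -0.0067  0.1092] world d [ 0.0001 -0.0003 -0.0003] tool d/25mm [-0.004 -0.012  0.011] turn/pi [-0.0006 -0.0001  0.0004] deg [-0.1 -0.   0.1] clk 37.1167
```

Nested at the expected height. Pressing.

```bash
python3 -m pendant '[[0,0,0.1,0,0,0],[0,0,0.1,0,0,0],[0,0,0.1,0,0,0],[0,0,0,0,0,0]]'
python3 -m pendant '[[0,0,0.1,0,0,0],[0,0,0.1,0,0,0],[0,0,0,0,0,0]]'
python3 -m pendant '[[0,0,0.06,0,0,0],[0,0,0,0,0,0],[0,0,0,0,0,0]]'
```

```text
clock: 37.45
tool_pos: [0.5086, -0.0067, 0.1019]
eef_rot: [-0.058, 0.998, -0.001, 0.0]
contact_force: [0.1, 0.2, 4.5]
opening: 0.236
finger_force: 40.0
clock: 37.7
tool_pos: [0.5086, -0.0067, 0.0969]
eef_rot: [-0.058, 0.998, -0.001, 0.0]
contact_force: [-0.9, 0.3, 5.7]
opening: 0.238
finger_force: 40.0
clock: 37.95
tool_pos: [0.5088, -0.0066, 0.0956]
eef_rot: [-0.058, 0.998, -0.001, 0.001]
contact_force: [-0.9, 0.3, 6.0]
opening: 0.233
finger_force: 40.0
```

```bash
python3 -m pendant '[[0,0,0.04,0,0,0],[0,0,0,0,0,0],[0,0,0,0,0,0]]'
python3 -c "
from h import *
p,d=optics.snapshot('side'); cv2.imwrite('pics/s3.png',cv2.resize(p[180:260,290:370],None,fx=7,fy=7,interpolation=2))"
```

```text
clock: 38.2
tool_pos: [0.5087, -0.0067, 0.0947]
eef_rot: [-0.058, 0.998, -0.001, 0.001]
contact_force: [-0.6, -0.3, 7.2]
opening: 0.241
finger_force: 40.0
```

View pics/s3.png

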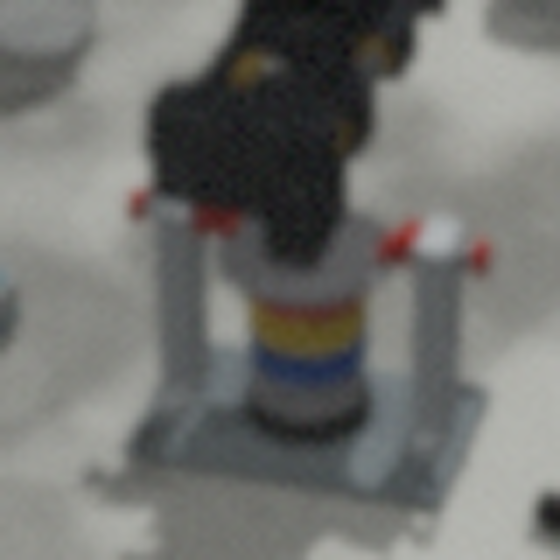

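The lid's flange now appears under both red catch tips (around (220,220) and (400,240) in the crop). I'll ease off gently to check that the catches take the load before letting go.

```bash
python3 -m pendant '[[0,0,-0.06,0,0,0],[0,0,-0.06,0,0,0],[0,0,0,0,0,0],[0,0,0,0,0,0]]'
python3 -m pendant '[[0,0,-0.03,0,0,0],[0,0,0,0,0,0],[0,0,0,0,0,0]]'
```

```text
clock: 38.58
tool_pos: [0.5087, -0.0067, 0.0976]
eef_rot: [-0.058, 0.998, -0.001, 0.0]
contact_force: [-1.6, -0.2, 6.6]
opening: 0.238
finger_force: 40.0
clock: 38.83
tool_pos: [0.5086, -0.0067, 0.0978]
eef_rot: [-0.058, 0.998, -0.001, 0.0]
contact_force: [1.1, -0.1, 1.4]
opening: 0.233
finger_force: 40.0
```

The force fell to about 1 N with the lid held at 11.3 mm of travel, so the catches have the load. Releasing and retreating.

```bash
python3 -m pendant '[[0,0,0,0,0,0],[0,0,0,0,0,0],[0,0,0,0,0,0],[0,0,0,0,0,0],[0,0,0,0,0,0]]' -0.1
python3 -m pendant '[[0,0,-0.3,0,0,0],[0,0,-0.6,0,0,0],[0,0,-1,0,0,0],[0,0,-1,0,0,0],[0,0,-1,0,0,0]]'
python3 -m pendant '[[0,0.8,-0.5,0,0,0],[0.3,0.8,0,0,0,0],[0.3,0.8,0,0,0,0],[0.3,0.8,0,0,0,0],[0.3,0.8,0,0,0,0]]'
python3 -m pendant '[[0.3,0.8,0,0,0,0],[0.3,0.8,0,0,0,0],[0.3,0.8,0,0,0,0],[0,0,0,0,0,0],[0,0,0,0,0,0]]'
python3 -c "
from h import *
p,d=optics.snapshot('side'); a=cv2.resize(p[180:260,290:370],None,fx=5,fy=5,interpolation=2)
p,d=optics.snapshot('top'); b=cv2.resize(p[205:285,287:367],None,fx=5,fy=5,interpolation=2)
cv2.imwrite('pics/f.png',np.hstack([a,b]))"
```

```text
clock: 39.25
tool_pos: [0.5082, -0.0069, 0.0977]
eef_rot: [-0.058, 0.998, -0.001, -0.0]
contact_force: [-0.6, 1.1, 0.4]
opening: 0.452
finger_force: 0.0
clock: 39.67
tool_pos: [0.5079, -0.0065, 0.1967]
eef_rot: [-0.058, 0.998, -0.001, -0.0]
contact_force: [0.8, 0.2, 0.2]
opening: 0.449
finger_force: 0.0
clock: 40.08
tool_pos: [0.4664, 0.09, 0.2083]
eef_rot: [-0.058, 0.998, -0.001, 0.0]
contact_force: [0.6, 0.6, 1.2]
opening: 0.447
finger_force: 0.0
clock: 40.5
tool_pos: [0.4373, 0.147, 0.2081]
eef_rot: [-0.06, 0.998, -0.001, 0.0]
contact_force: [0.3, -1.0, 0.0]
opening: 0.45
finger_force: 0.0
```

View pics/f.png

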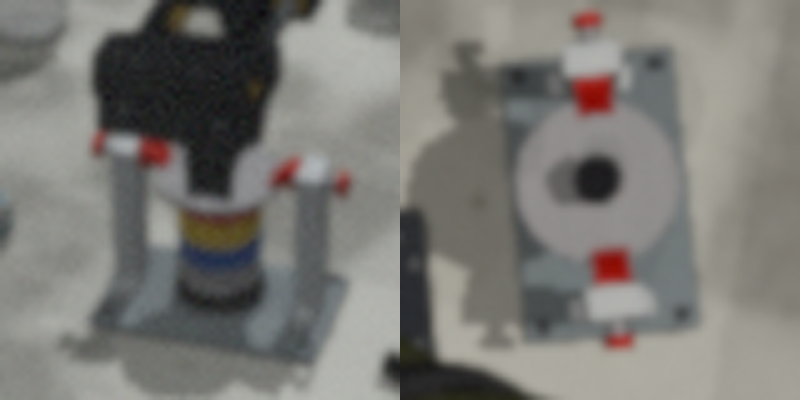

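The top view shows the lid centred with its knob at (597,180), and both red catches over the flange edge at (595,97) and (610,265). The gripper in the side view is in front of the stack and clear of it.

```bash
python3 -c "
from plant import r
print(r.finish_job())"
```

```text
the job is handed in; nothing more can be done
None
```

The sieve stack is built (pan, blue, yellow, red, lid), pressed down and held under both red catches; I handed the job in at about 41 s with the robot clear, and no verdict was returned.

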